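# Close the sample box and slide it home in its storage tray

## Task

Put the blue lid on the open sample box and press it down until both ends have snapped fully home. Then slide the closed box along its tray until it stands against the back stop. Leave all the other things on the bench where they are.

Things in the scene. Friction and masses are not known exactly. Their poses are not given: they have to be found in the camera images.
- box_lid: Blue snap lid of the sample box, 107 (x) x 145 (y) mm, 21 mm tall with its 3 mm top plate, about 90 g, right way up. Origin: centre of the skirt's lower edge. White marks at y = +48 and -48 mm on the top plate (z = 21 mm) show where to press. Fits the box either way round, 1.5 mm play all round, rounded lead-in. Laid on, it rests about 11 mm too high on the box's two sprung catches.
- lid_handle (a point): Top centre of the lid's light-blue ridge handle, 45 mm above the lid's origin. The ridge is 60 mm long (lid's x), 12 mm thick (y) and stands 24 mm above the top plate.
- lid_end_l (a point): Underside of the lid's top plate at the lid's y = +65 mm, x = 0 (z = 18 mm in the lid's frame). It lies level with the box's rim when that end is snapped home. 5 to 10 N down at an end (10 to 20 N in the middle) snaps it past the catch.
- lid_end_r (a point): The same at the lid's other end, y = -65 mm.
- sample_box: Open white sample box holding six capped vials, 90 (x) x 130 (y) x 60 (z) mm, 3 mm walls, about 0.45 kg, loose. Origin: centre of its underside. It stands in the front part of the tray, axes along the tray's. An orange sprung catch bulges 4 mm out of each end wall (y = +65 and -65 mm), 51.5 mm up.
- box_rim (a point): Centre of the box's mouth, level with the rim, 60 mm above the box's origin. With the lid home: lid's origin 18 mm below this point, top plate 0 to 3 mm and handle top 27 mm above it; skirt overhangs the box by 8 mm on the x sides, 7 mm at the ends.
- tray: Fixed dark-grey metal storage tray, 240 (x) x 146 (y) mm, 4 mm floor. Origin: centre of its underside; x runs away from the robot, from the open front to the back stop. Side rails 18 mm tall, inner faces at y = +67 and -67 mm, guide the box along x with 2 mm play each side. Pushing the box takes about 2 to 6 N.
- tray_stop (a point): Foot of the back stop's front face, on the tray floor, at the tray's x = 112 mm. The stop is 36 mm tall. The box is home when its far wall rests on it: box origin 45 mm before this point, tray x = 67 mm.
- amber_bottle: Bystander: brown glass reagent bottle, black cap, 52 mm across, 105 mm tall, loose. Origin at the centre of its underside.
- dropper_bottle: Bystander: small white bottle, blue cap, 36 mm across, 75 mm tall, loose. Origin at the centre of its underside.
- glass_jar: Bystander: green glass jar with steel lid, 80 mm across, 85 mm tall, loose. Origin at the centre of its underside.
- red_beaker: Bystander: red plastic cup, 64 mm across, 70 mm tall, loose. Origin at the centre of its underside.
- vial_cap: Bystander: small green round cap, 32 mm across, 14 mm tall, loose. Origin at the centre of its underside.
- calculator: Bystander: grey pocket calculator, 140 x 85 x 14 mm, loose. Origin at the centre of its underside.
- marker: Bystander: blue marker pen lying down, 145 mm long, 12 mm thick, loose. Origin at the centre of its underside.
There are look-alikes about, which are no part of the job. What is meant by the box_lid is not pink, and is the smaller of those in its own colour.

How it is judged:
On the way, in this order (a step that is already met when the one before it is completed fails the run):
1. the lid is on the box and snapped down at both ends (z of lid_end_l in the frame of sample_box between 0.0575 and 0.0625 m and z of lid_end_r in the frame of sample_box between 0.0575 and 0.0625 m and x of box_lid in the frame of sample_box between -0.004 and 0.004 m and y of box_lid in the frame of sample_box between -0.004 and 0.004 m and angle between the y axis of box_lid and the y axis of sample_box, either way round below 0.08 rad), for 0.2 s.
2. the closed box stands against the tray's back stop (all of step 1 and x of sample_box in the frame of tray between 0.063 and 0.071 m and y of sample_box in the frame of tray between -0.006 and 0.006 m and z of sample_box in the frame of tray between 0.001 and 0.007 m and angle between sample_box's own z axis and vertical below 0.05 rad), for 0.2 s.
At the end, for the whole second after the job is handed in: The lid is snapped on: both ends of its top plate within 2.5 mm of the box's rim, lid centred on the box within 4 mm and square to it within 0.08 rad. The box stands upright in the tray between the rails, within 4 mm of the position against the back stop. Both are at rest (all of step 2 and linear speed of each of sample_box, box_lid below 0.01 m/s); the robot touches nothing.
It fails at once if another thing on the bench is shifted by more than 30 mm or tipped over (distance of any of amber_bottle, dropper_bottle, glass_jar, red_beaker, vial_cap, calculator, marker from where it was at the start of the episode above 0.03 m or angle between any of amber_bottle, dropper_bottle, glass_jar, red_beaker, vial_cap, calculator, marker's own z axis and vertical above 0.5 rad).
It also fails if it takes over 67 s, if anything falls off the work surface, if the arm or the gripper's body presses on something with over 40 N, if the wrist force passes 120 N, or if a joint passes its speed limit or range.

## Robot

A 6-joint arm with a two-finger parallel gripper is mounted at the origin on the work surface. World frame = base frame: x ahead of the robot, y to its left, z up, the work surface at z = 0. Lengths are in m, angles in rad, forces in N, time in s.
With the tool pointing down it reaches from about 0.35 to 1 m from the base axis. Payload 7.1 kg.
Tool frame: the origin (TCP) lies on the centre line of the jaws, within the pads' length; the fingertips stand 25 mm ahead of it and the grasp point (between the pads) lies 6 mm ahead of it (arm.tcp_to_tips is the z of the fingertips in the tool frame, in m); z points along the fingers, y is the direction in which the jaws open and shut (so a half turn about z gives the same grasp; the last joint's range is limited). The gripper opens to 85 mm and grips with 20 to 120 N. Pads are 22 mm wide; open, the fingers measure 114 mm over their backs; the gripper's body (76 mm by 85 mm) begins 54 mm behind the grasp point. The pads swing forward as they close: fully open they stand 13 mm farther back than shut.
Start: joints at [-1.341, 0.423, 1.63, -0, 1.089, -0.019], TCP at [0.154, -0.606, 0.23] pointing down, gripper open.
Joint ranges: [-3, 3], [-0.9, 2.11], [0.09, 2.58], [-1.31, 4.45], [0.11, 2.69], [-2.54, 2.54]. Speed limits (rad/s): [2.39, 2.39, 3.01, 3.14, 3.14, 3.14].

## Interface

Orientations are given as [roll, pitch, yaw] about the fixed x, y, z axes, in that order (R = Rz(yaw) Ry(pitch) Rx(roll)).
In Python, from rig import arm gives the robot as it stands.
- The arm moves only by the tool servo_tool, never from a script. Its argument "deltas" is one flat list of numbers, 7 for each row, row after row: the finger opening in cm, from 0 to 8.54, then the shift along the tool's x, y, z in cm, then the turn, a rotation vector about the tool's x, y, z in rad. A call has 1 to 20 rows; each row shifts and turns the commanded pose from where the row before left it, along the tool's axes as they then stand; what a row does not reach is not made up. A row lasts 1/12 s, in which the tool goes at most 41.7 mm and 7.16 degrees, less where a joint would pass 70% of its speed; a pose out of reach is approached as far as the arm can. A call is refused whole if a number of a shift passes 4.17 or a number of a turn 0.125, either way. A call with a gripper value outside its range is refused whole. The fingers move at their own pace and stop on an object; "force" is the grip in N (left out, the last holds). Time passes only in rows, so rows that do not move let the fingers close. It gives the time, the measured TCP pose, the force and the opening at its end, in the units of the state.
- arm.sense(): the state, without advancing time (a new reading comes with each control period).
- arm.snapshot(name): name is "scene" or "top" or "wrist"; returns a dict with "image" (400x640x3 uint8, blue, green, red), "depth" (400x640 float32, m along the optical axis (not along the pixel's ray), 0 where there is no reading), "fx", "fy", "cx", "cy" (pixels), "rvec" (rotation vector, rad) and "tvec" (3), from world to camera coordinates, as OpenCV has them; the wrist camera has in their place "mount" (4x4, takes a point from camera to tool coordinates, whose origin is the TCP and whose axes are the flange's). Camera axes: x right, y down, z forward; pixel columns grow to the right and rows downward; lengths in m; the calibration is good to about 2 mm. A picture is of the moment at which its call begins: read the wrist's pose just before it.
- arm.close_job(): hands the job in, once; it reports no verdict.
The state is a dict: "t": time; "joint_pos": joint angles; "joint_velocities": joint speeds; "joint_efforts": joint torques, N m; "tcp_pos": TCP position; "tcp_rot": TCP orientation; "wrist_force": force on the tool from outside, world axes, zero at the start; "ft_torque": the same for the moment, N m; "opening": finger opening in m.
Only numpy, scipy, OpenCV 4.12 (cv2) and the standard library are available. Lean on these libraries where they do the work, as an engineer would, in place of code of your own. Each camera call takes 0.05 s, during which the arm holds its last target.

## Working session

There is one attempt and no reset: what is moved stays moved. The work goes in short steps, Python scripts to look and compute and a tool call to move; the robot and the scene stay as the last step left them, time stands still between calls to the robot, and variables do not carry over. Pictures are saved under pics/ and viewed, and the job is handed in when it is done.

Besides the shell and the picture viewer there is one more tool, called after ">>>" as name(argument=value, ...) on one line, values as JSON. servo_tool: Moves the arm, as the interface text tells. Its arguments: {"type":"object","properties":{"deltas":{"type":"array"},"force":{"type":"number"}},"required":["deltas"]}

```bash
mkdir -p pics; ls
cat > h.py <<'E'
import numpy as np, cv2, pickle
from rig import arm
def snap(n,tag):
    s=arm.sense(); d=arm.snapshot(n); d['state']=s
    cv2.imwrite(f'pics/{tag}.png',d['image']); pickle.dump(d,open(f'{tag}.pkl','wb')); return d
def load(tag): return pickle.load(open(f'{tag}.pkl','rb'))
def cam2world(d):
    if 'mount' in d:
        from scipy.spatial.transform import Rotation as R
        s=d['state'];T=np.eye(4);T[:3,:3]=R.from_euler('xyz',s['tcp_rot']).as_matrix();T[:3,3]=s['tcp_pos'];return T@np.array(d['mount'])
    Rm=cv2.Rodrigues(np.array(d['rvec'],float))[0];T=np.eye(4);T[:3,:3]=Rm.T;T[:3,3]=-Rm.T@np.array(d['tvec']).ravel();return T
def cloud(d):
    v,u=np.mgrid[:400,:640];z=d['depth'];P=np.stack([(u-d['cx'])/d['fx']*z,(v-d['cy'])/d['fy']*z,z],-1)
    T=cam2world(d);W=P@T[:3,:3].T+T[:3,3];W[z==0]=np.nan;return W
def px(d,u,v,z):
    T=cam2world(d);r=T[:3,:3]@np.array([(u-d['cx'])/d['fx'],(v-d['cy'])/d['fy'],1]);o=T[:3,3];return o+r*(z-o[2])/r[2]
E
python3 - <<'E'
from h import *
for n in('scene','top','wrist'): d=snap(n,n+'0')
print(arm.sense(),arm.tcp_to_tips)
E
```

```text
pics
{'t': 0.15, 'joint_pos': array([-1.34100702e+00,  4.23689331e-01,  1.63050869e+00,  3.22053967e-05,
        1.08859952e+00, -1.89943346e-02]), 'joint_velocities': array([-6.20967117e-04, -8.68252993e-04, -2.57280187e-03,  1.75605713e-05,
        4.14596569e-04,  3.61733426e-04]), 'joint_efforts': array([-1.48405197e-03, -5.57769549e+01, -2.82019973e+01, -3.78233977e-07,
        4.79063921e-03, -2.54574576e-05]), 'tcp_pos': array([ 0.15383007, -0.60533206,  0.22911152]), 'tcp_rot': array([-3.14038852e+00, -5.13949288e-05,  2.48768659e-01]), 'wrist_force': array([-0.26910999, -0.06699121, -0.07843768]), 'ft_torque': array([ 0.00445116, -0.01043978, -0.01610203]), 'opening': 0.08542088211273181} 0.025
```

View pics/scene0.png

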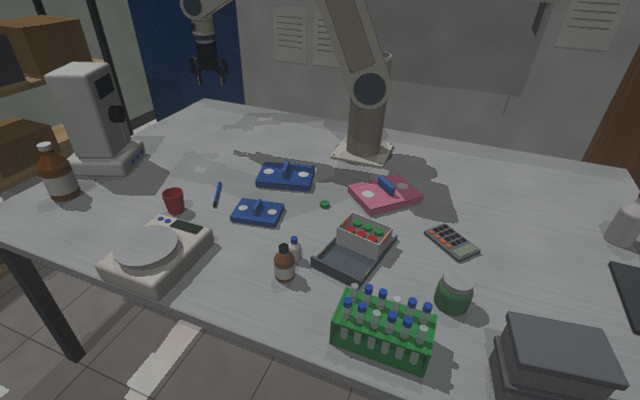

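View pics/top0.png

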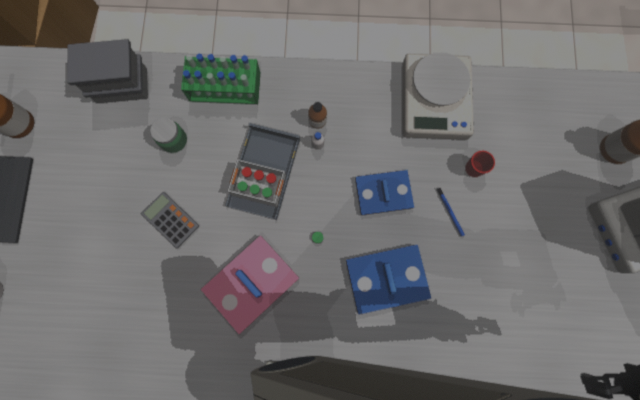

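View pics/wrist0.png

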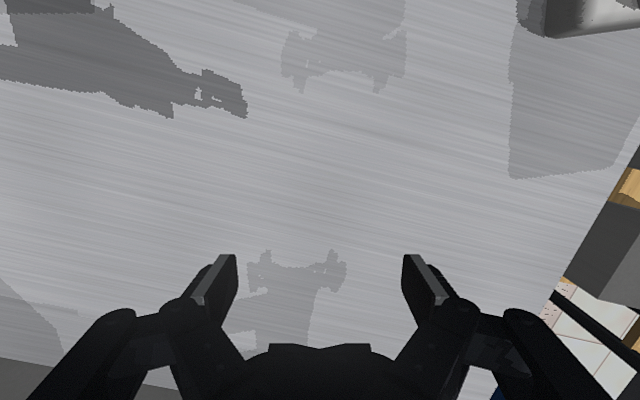

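The target lid is the smaller blue one, at top-view (385,192). The box is at (257,183) in its tray, and the tray's back is at the upper end (265,130). Next I'll measure.

Run:
```python
from h import *
d=load('top0');W=cloud(d);im=d['image']
for (n,x0,y0,x1,y1) in(('lid',345,160,425,225),('box',215,115,310,225)):
    c=cv2.resize(im[y0:y1,x0:x1],None,fx=8 if n=='lid' else 5.5,fy=8 if n=='lid' else 5.5,interpolation=cv2.INTER_CUBIC);cv2.imwrite(f'pics/{n}_c.png',c)
hsv=cv2.cvtColor(im,cv2.COLOR_BGR2HSV)
m=cv2.inRange(hsv,(100,90,40),(125,255,255))
n,l,st,ce=cv2.connectedComponentsWithStats(m)
for i in range(1,n):
    if st[i,4]>500:
        P=W[l==i];print(st[i],np.nanmedian(P,0),np.nanmax(P[:,2]))
        P=P[(P[:,2]>.012)];r=cv2.minAreaRect(P[:,:2].astype(np.float32)*1000);print(r, np.percentile(P[:,2],[5,50,95]))
for u,v in[(247,183),(257,183),(265,130),(250,200),(270,150),(385,192),(317,237)]:print(u,v,W[v,u])
T=cam2world(d);print(T)
```

```text
[ 356  170   58   45 1828] [ 0.55917807 -0.18543348  0.02014244] 0.05066306735583104
((561.029296875, -187.39503479003906), (107.0685043334961, 144.9864044189453), 10.313032150268555) [0.01638463 0.02014536 0.04054882]
[ 346  245   85   69 3744] [ 0.32674858 -0.19664353  0.02753282] 0.06461335290570802
((327.9957580566406, -199.24781799316406), (142.3329620361328, 194.4849395751953), 14.429656028747559) [0.02388809 0.02754828 0.05536829]
247 183 [0.57248977 0.19083979 0.00588216]
257 183 [0.57321358 0.1628259  0.00800811]
265 130 [0.71971742 0.14779954 0.03209839]
250 200 [0.52349668 0.17776257 0.01312234]
270 150 [0.67122144 0.13360316 0.00416646]
385 192 [ 0.55548496 -0.18622483  0.0426438 ]
317 237 [ 0.43003467 -0.00965712  0.01509642]
[[ 4.39066291e-02 -9.78655581e-01  2.00762200e-01  2.96783106e-01]
 [-9.99035237e-01 -4.31912287e-02  7.94438663e-03 -1.39001764e-02]
 [ 8.96347756e-04 -2.00917323e-01 -9.79607792e-01  1.18488817e+00]
 [ 0.00000000e+00  0.00000000e+00  0.00000000e+00  1.00000000e+00]]
```

View pics/box_c.png

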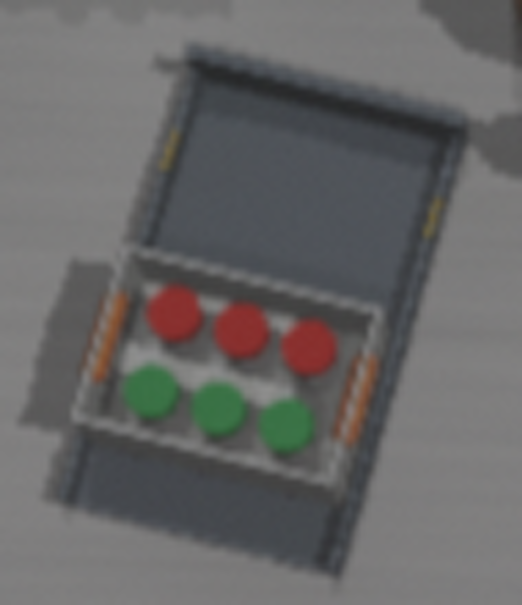

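View pics/lid_c.png

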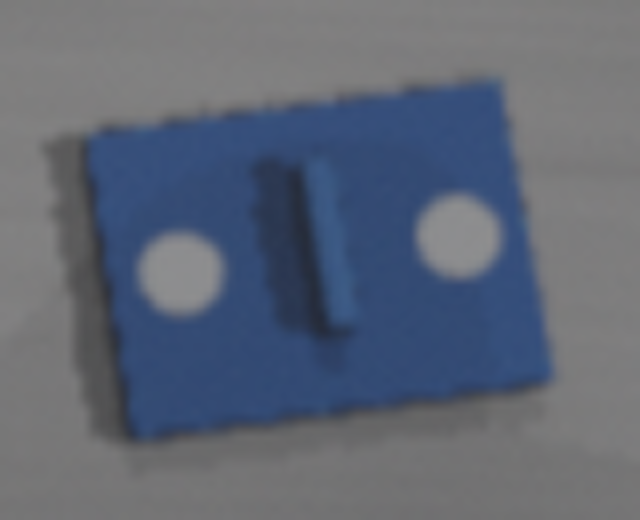

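Run:
```python
from h import *
d=load('top0');W=cloud(d)
for u,v in[(250,183),(257,183)]:pass
sub=W[110:225,210:310].reshape(-1,3);sub=sub[~np.isnan(sub[:,0])]
for lo,hi in((.054,.072),(.03,.045),(.015,.045),(.002,.03)):
    P=sub[(sub[:,2]>lo)&(sub[:,2]<hi)];print(lo,hi,len(P),cv2.minAreaRect((P[:,:2]*1000).astype(np.float32)),np.percentile(P[:,2],[5,50,95]))
```

```text
0.054 0.072 569 ((653.552001953125, 129.990966796875), (138.5258331298828, 286.77471923828125), 72.21699523925781) [0.05428413 0.05821456 0.06479822]
0.03 0.045 385 ((645.3386840820312, 131.41091918945312), (161.2318572998047, 258.90753173828125), 78.06980895996094) [0.03090571 0.03562042 0.04402657]
0.015 0.045 895 ((631.6983032226562, 136.49258422851562), (160.16807556152344, 293.9366455078125), 76.9706039428711) [0.01555143 0.02722452 0.04257951]
0.002 0.03 3076 ((624.9937744140625, 163.49745178222656), (331.3108215332031, 284.43853759765625), 2.649994134902954) [0.00220963 0.00478151 0.02286149]
```

Run:
```python
from h import *
d=load('top0')
f=lambda u,v,z:px(d,215+(u-2.25)/5.5,115+(v-2.25)/5.5,z)
c=[f(*p,.064)[:2] for p in[(128,247),(382,308),(335,486),(75,418)]]
c=np.array(c);print(c,c.mean(0));
print(np.linalg.norm(np.roll(c,-1,0)-c,axis=1))
g=lambda a,b:np.arctan2(*(b-a)[::-1])
print(g(c[1],c[0])-np.pi/2,g(c[2],c[3])-np.pi/2,g(c[2],c[1]),g(c[3],c[0]))
# tray: front corners outer rails top z=.022, back top .04
print('stop top', f(190,50,.04),f(468,118,.04)); print('front',f(62,505,.022),f(340,575,.022))
l=lambda u,v,z:px(d,345+(u-3.5)/8,160+(v-3.5)/8,z)
a,b=l(181,273,.021),l(459,235,.021);print('lid marks',a,b,(a+b)/2,np.linalg.norm(a-b),g(b[:2],a[:2])-np.pi/2)
w=load('wrist0');print(w['mount'],w['fx'],w['cx'],w['cy'])
for n,u,v,z in(('drop',318,135,.075),('amber',318,106,.1),('cap',317,237,.014)):print(n,px(d,u,v,z))
```

```text
[[0.62206735 0.20996276]
 [0.59698018 0.08519697]
 [0.50873747 0.10233764]
 [0.53627672 0.22843867]] [0.56601543 0.15648401]
[0.12726299 0.08989204 0.12907316 0.08775756]
-0.1984281131141421 -0.2150144904628486 -0.19185541903132677 -0.21212064422961693
stop top [0.7332921  0.19183345 0.04      ] [0.70352407 0.05010465 0.04      ]
front [0.50126382 0.24019824 0.022     ] [0.47255205 0.10146541 0.022     ]
lid marks [ 0.55353916 -0.14107016  0.021     ] [ 0.57098995 -0.23558673  0.021     ] [ 0.56226456 -0.18832844  0.021     ] 0.09611406096722766 0.1825759055979217
[[-1.74659082e-04 -9.52627804e-01 -3.04138516e-01  7.64323122e-02]
 [ 9.99999850e-01 -8.36543158e-06 -5.48072354e-04 -7.47168943e-04]
 [ 5.19564713e-04 -3.04138566e-01  9.52627662e-01 -1.44618597e-01]
 [ 0.00000000e+00  0.00000000e+00  0.00000000e+00  1.00000000e+00]] 283.23571469209605 319.1612044169186 202.24745387647326
drop [ 6.96185598e-01 -5.77339168e-04  7.50000000e-02]
amber [0.76789169 0.0026244  0.1       ]
cap [ 0.43015956 -0.00965314  0.014     ]
```

>>> servo_tool(deltas=[8.5,0,0,0,0,0,0.069,8.5,2.88,-2.42,0,0,0,0,8.5,2.88,-2.42,0,0,0,0,8.5,2.88,-2.42,0,0,0,0,8.5,2.88,-2.42,0,0,0,0,8.5,2.88,-2.42,0,0,0,0,8.5,2.88,-2.42,0,0,0,0,8.5,2.88,-2.42,0,0,0,0,8.5,2.88,-2.42,0,0,0,0,8.5,2.88,-2.42,0,0,0,0,8.5,2.88,-2.42,0,0,0,0,8.5,2.88,-2.42,0,0,0,0,8.5,2.88,-2.42,0,0,0,0,8.5,2.88,-2.42,0,0,0,0,8.5,2.88,-2.42,0,0,0,0,8.5,0,0,0,0,0,0,8.5,0,0,0,0,0,0])

```text
t: 1.57
tcp_pos: [0.4909, -0.1986, 0.2295]
tcp_rot: [-3.141, 0.0, 0.184]
wrist_force: [-0.3, 0.1, 0.2]
opening: 0.0851
```

Run:
```python
from h import *
d=snap('wrist','w1');s=d['state'];print(s['tcp_pos'],s['tcp_rot'],s['joint_pos'],s['t'])
```

```text
[ 0.49092335 -0.19862706  0.22947701] [-3.14141165e+00  3.27277071e-04  1.83610730e-01] [-4.06918842e-01  2.84087147e-01  1.84028442e+00 -3.74676958e-05
  1.01759372e+00  9.80286476e-01] 1.5667
```

View pics/w1.png

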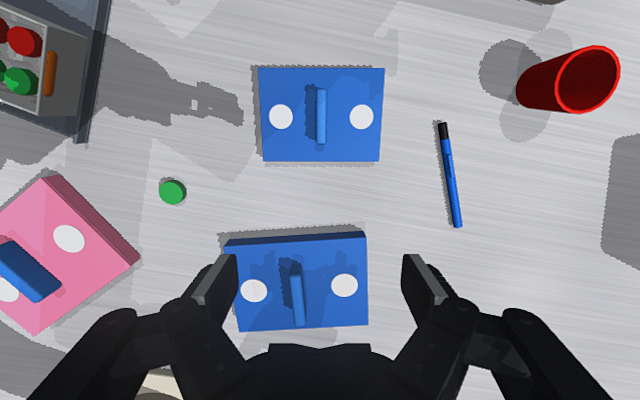

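Run:
```python
from h import *
d=load('w1');W=cloud(d);im=d['image'][40:180,230:410]
cv2.imwrite('pics/w1c.png',cv2.resize(im,None,fx=4,fy=4,interpolation=cv2.INTER_CUBIC))
g=cv2.cvtColor(im,cv2.COLOR_BGR2HSV);m=cv2.inRange(g,(0,0,180),(180,60,255));n,l,st,ce=cv2.connectedComponentsWithStats(m)
hits=[]
for i in range(1,n):
    if 200<st[i,4]<800 and abs(ce[i][1]+40-117)<10:
        u,v=ce[i]+[230,40];p=px(d,u,v,.021);hits.append(p);print(st[i],u,v,p,W[int(v),int(u)])
a,b=hits;print((a+b)/2,np.linalg.norm(a-b),np.arctan2(*(a-b)[:2]))
S=W[40:180,230:410].reshape(-1,3);P=S[(S[:,2]>.036)&(S[:,2]<.06)];print('handle',cv2.minAreaRect((P[:,:2]*1000).astype(np.float32)),np.percentile(P[:,2],[50,90,98]))
P=S[(S[:,2]>.016)&(S[:,2]<.026)];print('plate',cv2.minAreaRect((P[:,:2]*1000).astype(np.float32)),np.median(P[:,2]))
```

```text
[ 39  65  24  24 447] 280.4407158836689 116.27740492170022 [ 0.55238143 -0.13934194  0.021     ] [ 0.55264693 -0.13894182  0.02225992]
[120  65  23  24 445] 361.07191011235955 116.48314606741573 [ 0.56969906 -0.23396997  0.021     ] [ 0.57020799 -0.23360754  0.02208741]
[ 0.56104024 -0.18665596  0.021     ] 0.09619960274602454 -0.18100446684622337
handle ((561.54443359375, -186.6436767578125), (58.87747573852539, 11.495492935180664), 10.827873229980469) [0.04508361 0.04623723 0.04693205]
plate ((560.669677734375, -186.88429260253906), (106.51628112792969, 145.21022033691406), 10.44185733795166) 0.02154279652879934
```

View pics/w1c.png

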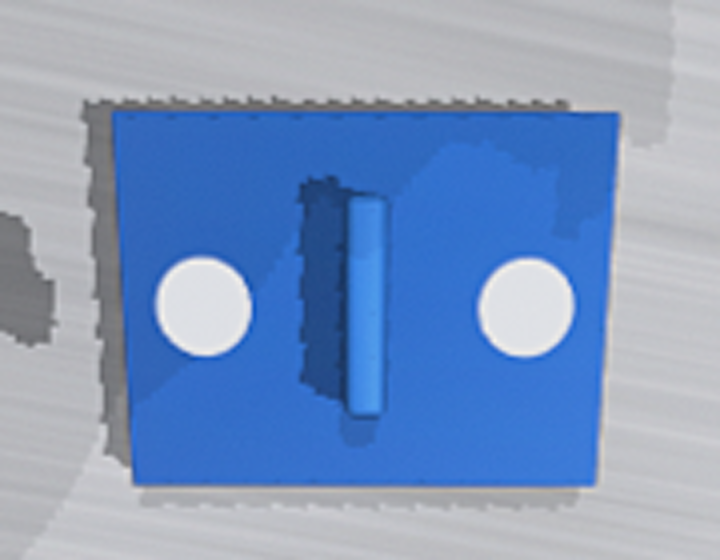

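>>> servo_tool(deltas=[8.5,3.55,0.05,0,0,0,0,8.5,3.55,0.05,0,0,0,0,8.5,0,0,3,0,0,0,8.5,0,0,3,0,0,0,8.5,0,0,3,0,0,0,8.5,0,0,3,0,0,0,8.5,0,0,3,0,0,0,8.5,0,0,2,0,0,0,8.5,0,0,1,0,0,0,8.5,0,0,0,0,0,0,0.8,0,0,0,0,0,0,0.8,0,0,0,0,0,0,0.8,0,0,0,0,0,0,0.8,0,0,0,0,0,0,0.8,0,0,0,0,0,0,0.8,0,0,0,0,0,0], force=60)

```text
t: 2.95
tcp_pos: [0.5605, -0.1887, 0.0505]
tcp_rot: [3.141, -0.001, 0.18]
wrist_force: [-0.5, -0.4, -1.0]
opening: 0.0116
```

Run:
```python
from h import *
d=snap('wrist','w2');s=d['state'];print(s['tcp_pos'],s['tcp_rot'],s['joint_pos'],s['t'],s['opening'])
```

```text
[ 0.56047086 -0.18865298  0.05048018] [ 3.14099830e+00 -1.05756330e-03  1.79890309e-01] [-3.44817273e-01  6.25461977e-01  1.79677432e+00  2.34042090e-05
  7.18143323e-01  1.04607144e+00] 2.95 0.011640520440784412
```

View pics/w2.png

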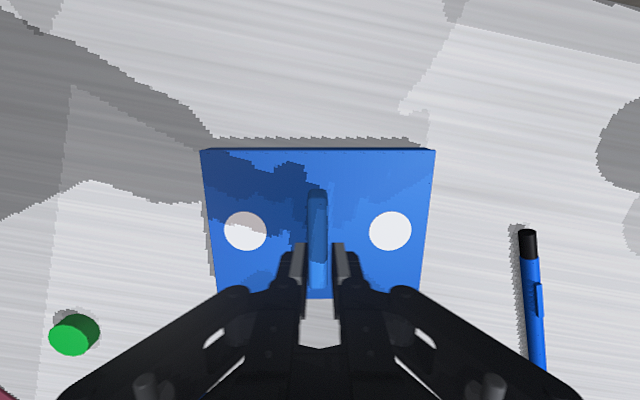

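>>> servo_tool(deltas=[0.8,0,0,-1,0,0,0,0.8,0,0,-3,0,0,0,0.8,0,0,-3.5,0,0,0,0.8,0,0,-3.5,0,0,0,0.8,0,0,-3.5,0,0,0,0.8,0,0,-3.5,0,0,0.077,0.8,0,0,0,0,0,0.077,0.8,0,0,0,0,0,0.077,0.8,0,0,0,0,0,0.077,0.8,0,0,0,0,0,0.077,0.8,-1.95,-3.39,0,0,0,0,0.8,-1.95,-3.39,0,0,0,0,0.8,-1.95,-3.39,0,0,0,0,0.8,-1.95,-3.39,0,0,0,0,0.8,-1.95,-3.39,0,0,0,0,0.8,-1.95,-3.39,0,0,0,0,0.8,-1.95,-3.39,0,0,0,0,0.8,-1.95,-3.39,0,0,0,0,0.8,-1.95,-3.39,0,0,0,0,0.8,-1.95,-3.39,0,0,0,0])

```text
t: 4.67
tcp_pos: [0.4372, 0.1847, 0.2306]
tcp_rot: [-3.141, -0.001, -0.205]
wrist_force: [1.1, 0.1, -1.1]
opening: 0.0081
```

>>> servo_tool(deltas=[0.8,0,0,0,0,0,0,0.8,0,0,0,0,0,0,0.8,0,0,0,0,0,0])

```text
t: 4.92
tcp_pos: [0.4382, 0.1831, 0.2302]
tcp_rot: [3.142, -0.001, -0.204]
wrist_force: [0.1, 0.2, 0.4]
opening: 0.0078
```

Run:
```python
from h import *
d=snap('wrist','w3');s=d['state'];print(s['tcp_pos'],s['tcp_rot'],s['joint_pos'],s['t'],s['opening'],s['wrist_force'])
```

```text
[0.43817063 0.18308085 0.2301849 ] [ 3.14157821e+00 -5.78229053e-04 -2.03950324e-01] [ 3.70928579e-01  2.00668387e-01  1.95247971e+00 -3.91087199e-04
  9.87967157e-01  2.14589041e+00] 4.9167 0.007792330446627265 [0.11573493 0.21764149 0.36424698]
```

View pics/w3.png

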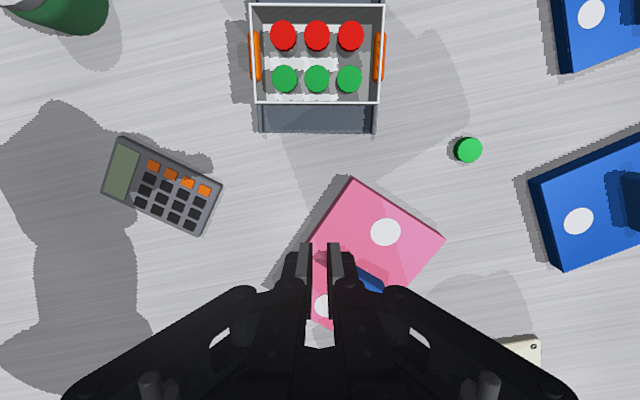

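The grip slipped: the jaws are empty, at 7.8 mm. The box is visible at (316,53). I'll check where the lid is and measure the box from this view.

Run:
```python
from h import *
t=snap('top','top1')
d=load('w3');W=cloud(d)
cv2.imwrite('pics/w3c.png',cv2.resize(d['image'][0:140,235:400],None,fx=4.5,fy=4.2,interpolation=cv2.INTER_CUBIC))
```

```text
(no output)
```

View pics/top1.png

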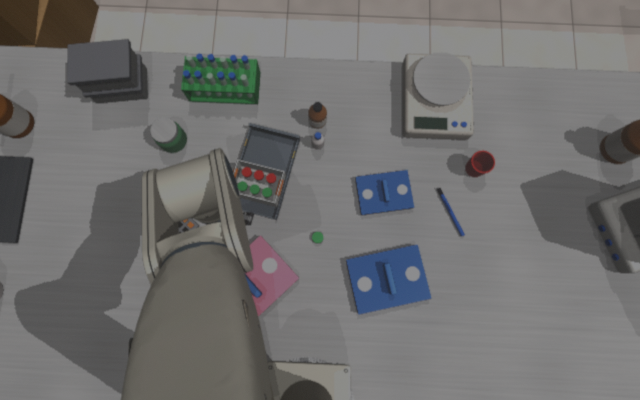

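View pics/w3c.png

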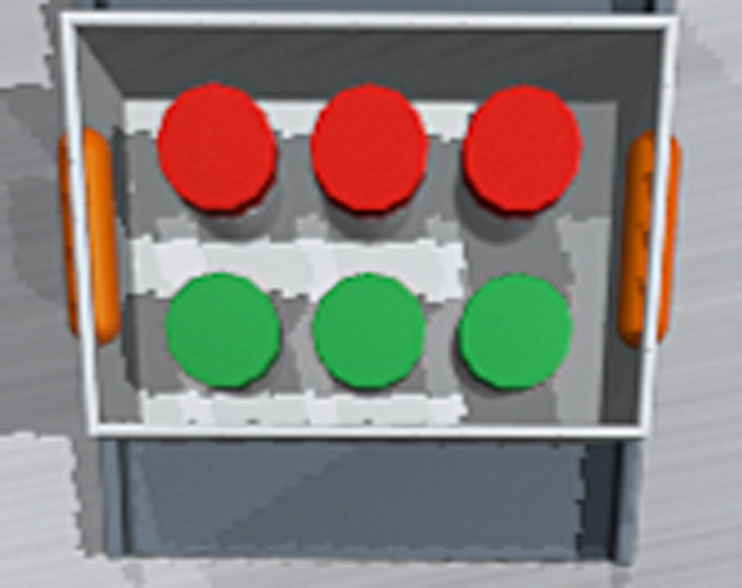

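Run:
```python
from h import *
d=load('w3');W=cloud(d)
f=lambda u,v,z:px(d,235+(u-1.75)/4.5,(v-1.6)/4.2,z)
g=lambda a,b:np.arctan2(*(b-a)[::-1])
for z in(.062,.064,.066):
    c=np.array([f(*p,z)[:2] for p in[(62,14),(677,17),(652,437),(91,437)]])
    print(z,c.mean(0),np.linalg.norm(np.roll(c,-1,0)-c,axis=1),g(c[1],c[0])-np.pi/2,g(c[2],c[3])-np.pi/2,g(c[2],c[1]),g(c[3],c[0]))
S=W[0:110,240:395].reshape(-1,3);P=S[(S[:,2]>.060)&(S[:,2]<.07)];print(len(P),cv2.minAreaRect((P[:,:2]*1000).astype(np.float32)),np.median(P[:,2]))
# lid pose in tool from w2 (closing)
d=load('w2');a,b=px(d,245,231,.021),px(d,390,231,.021);print('lid at w2',(a+b)/2,np.arctan2(*(a-b)[:2]))
W=cloud(load('top1'));S=W[165:220,350:420].reshape(-1,3);
P=S[(S[:,2]>.014)];print('lid top now',cv2.minAreaRect((P[:,:2]*1000).astype(np.float32)),np.percentile(P[:,2],98))
P=S[(S[:,2]>.035)];print(cv2.minAreaRect((P[:,:2]*1000).astype(np.float32)))
W=cloud(load('top0'));S=W[165:220,350:420].reshape(-1,3);
P=S[(S[:,2]>.014)];print('lid top before',cv2.minAreaRect((P[:,:2]*1000).astype(np.float32)))
```

```text
0.062 [0.56525809 0.1592075 ] [0.12945315 0.08951393 0.13009473 0.0901047 ] -0.20870826203146775 -0.20413310073236324 -0.19821445544381563 -0.20538871756424687
0.064 [0.56492253 0.15926201] [0.12862558 0.08894168 0.12926305 0.08952868] -0.20870826203146797 -0.20413310073236302 -0.19821445544381566 -0.20538871756424693
0.066 [0.56458696 0.15931652] [0.127798   0.08836943 0.12843138 0.08895265] -0.2087082620314673 -0.20413310073236257 -0.1982144554438154 -0.20538871756424698
2200 ((565.2891845703125, 159.37042236328125), (135.81849670410156, 90.34986114501953), 77.85334777832031) 0.0635487772919463
lid at w2 [ 0.56082712 -0.18671788  0.021     ] -0.17967394464503053
lid top now ((561.0098876953125, -187.12628173828125), (107.77427673339844, 145.47122192382812), 10.382994651794434) 0.04380286409906089
((560.1259155273438, -187.07215881347656), (59.2664794921875, 12.706390380859375), 11.310408592224121)
lid top before ((560.5654907226562, -187.2699432373047), (107.93635559082031, 145.39862060546875), 10.313033103942871)
```

>>> servo_tool(deltas=[8.5,1.95,3.38,0,0,0,0,8.5,1.95,3.38,0,0,0,0,8.5,1.95,3.38,0,0,0,0,8.5,1.95,3.38,0,0,0,0,8.5,1.95,3.38,0,0,0,0,8.5,1.95,3.38,0,0,0,0,8.5,1.95,3.38,0,0,0,0,8.5,1.95,3.38,0,0,0,0,8.5,1.95,3.38,0,0,0,0,8.5,1.95,3.38,0,0,0,0,8.5,0,0,0,0,0,-0.077,8.5,0,0,0,0,0,-0.077,8.5,0,0,3.5,0,0,-0.077,8.5,0,0,3.5,0,0,-0.077,8.5,0,0,3.5,0,0,-0.077,8.5,0,0,0,0,0,0,8.5,0,0,0,0,0,0,8.5,0,0,0,0,0,0])

```text
t: 6.52
tcp_pos: [0.5609, -0.1889, 0.1262]
tcp_rot: [3.141, -0.001, 0.176]
wrist_force: [0.2, 0.6, 0.1]
opening: 0.0854
```

Run:
```python
from h import *
s=arm.sense();print(s['tcp_pos'],s['tcp_rot'],s['joint_velocities'])
```

```text
[ 0.56094843 -0.18887568  0.12620191] [ 3.14080540e+00 -1.34164813e-03  1.76122796e-01] [ 0.01014935 -0.02769781 -0.01575236 -0.0017703  -0.00684803 -0.00615398]
```

>>> servo_tool(deltas=[8.5,0,-0.1,3,0,0,-0.004,8.5,0,0,3,0,0,0,8.5,0,0,1.3,0,0,0,8.5,0,0,0.4,0,0,0,8.5,0,0,0,0,0,0,8.5,0,0,0,0,0,0,8.5,0,0,0,0,0,0], force=80)

```text
t: 7.1
tcp_pos: [0.5614, -0.1871, 0.0496]
tcp_rot: [3.14, -0.003, 0.183]
wrist_force: [-0.1, 0.2, 0.4]
opening: 0.085
```

>>> servo_tool(deltas=[0,0,0,0.15,0,0,0,0,0,0,0,0,0,0,0,0,0,0,0,0,0,0,0,0,0,0,0,0,0,0,0,0,0,0,0,0,0,0,0,0,0,0,0,0,0,0,0,0,0,0,0,0,0,0,0,0,0,0,0,0,0,0,0,0,0,0,0,0,0,0,0,0,0,0,0,0,0], force=80)

```text
t: 8.02
tcp_pos: [0.5601, -0.1866, 0.0462]
tcp_rot: [-3.142, 0.0, 0.184]
wrist_force: [0.6, 0.3, 0.1]
opening: -0.0002
```

>>> servo_tool(deltas=[0,0,0,-0.5,0,0,0,0,0,0,-1,0,0,0,0,0,0,-2,0,0,0,0,0,0,0,0,0,0,0,0,0,0,0,0,0])

```text
t: 8.43
tcp_pos: [0.5612, -0.187, 0.0829]
tcp_rot: [3.14, -0.003, 0.184]
wrist_force: [0.5, 0.4, 0.2]
opening: -0.0001
```

Run:
```python
from h import *
d=snap('wrist','w4');s=d['state'];print(s['tcp_pos'],s['tcp_rot'],s['t'],s['opening'],s['wrist_force'])
```

```text
[ 0.56122846 -0.18700021  0.08293186] [ 3.13996140e+00 -2.86868802e-03  1.83814962e-01] 8.4333 -0.00011835784503495934 [0.45378606 0.39498206 0.19175382]
```

View pics/w4.png

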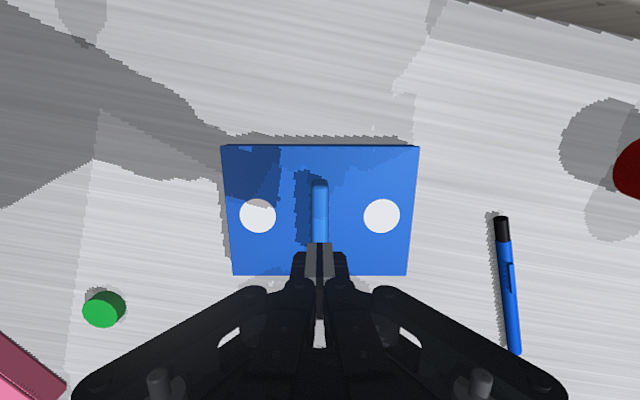

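Run:
```python
from h import *
for t in('w1','w2','w3','w4'):
    d=load(t);z=d['depth'];v,u=np.mgrid[:400,:640]
    P=np.stack([(u-d['cx'])/d['fx']*z,(v-d['cy'])/d['fy']*z,z],-1);M=np.array(d['mount']);T=P@M[:3,:3].T+M[:3,3]
    m=(z>0)&(z<.19)&(T[...,2]>-.06); Q=T[m];k=Q[:,2]>np.percentile(Q[:,2],90)
    print(t,d['state']['opening'],'max z',np.percentile(Q[:,2],[90,97,99,100]),'x',Q[k][:,0].min(),Q[k][:,0].max(),'y',Q[k][:,1].min(),Q[k][:,1].max())
    if t=='w4':
        for vv in range(225,300,6):print(vv,T[vv,312],T[vv,320],T[vv,326])
```

```text
w1 0.08507417461375961 max z [-0.02314947 -0.01866839 -0.01646958 -0.01418847] x -0.012731186599006766 0.009964219696571797 y -0.055652101519426296 0.053516241380376355
w2 0.011640520440784412 max z [0.05086805 0.05133199 0.05166939 0.05324652] x 0.06408838102615119 0.13973039128896325 y -0.21254243268523404 0.21375856666689497
w3 0.007792330446627265 max z [-0.02422672 -0.01255287 -0.00914715 -0.00535029] x -0.012730312289571694 0.0100869327316951 y -0.017588129856832044 0.017614580522591117
w4 -0.00011835784503495934 max z [0.06273861 0.06982874 0.07178715 0.07423403] x 0.12500963408325602 0.14641587204649786 y 0.09838121174392828 0.21250781817385772
225 [ 0.00120675 -0.00575394  0.03867616] [ 0.00168561 -0.00017901  0.03750903] [0.00138627 0.00399632 0.03823915]
231 [-0.00363603 -0.00580922  0.03937532] [-0.00297812 -0.0001748   0.03786312] [-0.00253533  0.00399307  0.03684541]
237 [-0.00802784 -0.00583156  0.03887895] [-0.00756183 -0.00017147  0.03786658] [-0.00787174  0.00406947  0.03854078]
243 [ 0.00933177 -0.0045793  -0.00650355] [ 0.00987034 -0.00028973 -0.0076123 ] [ 0.0094
[... 391 characters left out ...]
.01016024 -0.00393177 -0.03257697] [ 0.00960297 -0.00034532 -0.03163341] [ 0.00983335  0.00235473 -0.03202263]
273 [ 0.00982431 -0.00382588 -0.03699174] [ 0.00942339 -0.00035612 -0.03634269] [ 0.00968364  0.00224914 -0.03676295]
279 [ 0.00852094 -0.003772   -0.0396002 ] [ 0.00831202 -0.00036213 -0.03927611] [ 0.00872015  0.00218529 -0.03990712]
285 [ 0.0105467  -0.00357431 -0.0469933 ] [ 0.0061291  -0.00036325 -0.04044193] [ 0.00992117  0.00203813 -0.0460644 ]
291 [ 0.01033334 -0.00348577 -0.05066286] [ 0.00240486 -0.00035809 -0.03938383] [ 0.01042644  0.00192809 -0.05079394]
297 [ 0.01061893 -0.00338229 -0.05478065] [-0.00014566 -0.00035784 -0.04007473] [ 0.0083948   0.00192134 -0.05174097]
```

The depth image places the shut fingertips at tool z ≈ -6 mm, not the stated +25 mm. That fits the jaws closing above the 45 mm ridge with no contact force. I'll trust the measurement and go about 30 mm lower, watching the force.

>>> servo_tool(deltas=[8.5,0,0,0,0,0,0,8.5,0,0,0,0,0,0,8.5,0,0,0,0,0,0,8.5,0,0,0,0,0,0,8.5,0,0,0,0,0,0,8.5,0,0,2,0,0,0,8.5,0,0,2,0,0,0,8.5,0,0,1,0,0,0,8.5,0,0,0.8,0,0,0,8.5,0,0,0.3,0,0,0,8.5,0,0,0,0,0,0,8.5,0,0,0,0,0,0])

```text
t: 9.48
tcp_pos: [0.5604, -0.1867, 0.0206]
tcp_rot: [3.141, -0.0, 0.184]
wrist_force: [-0.1, 0.6, -0.5]
opening: 0.0852
```

>>> servo_tool(deltas=[0,0,0,0.2,0,0,0,0,0,0,0,0,0,0,0,0,0,0,0,0,0,0,0,0,0,0,0,0,0,0,0,0,0,0,0,0,0,0,0,0,0,0,0,0,0,0,0,0,0,0,0,0,0,0,0,0,0,0,0,0,0,0,0,0,0,0,0,0,0,0,0,0,0,0,0,0,0])

```text
t: 10.4
tcp_pos: [0.5614, -0.1869, 0.0199]
tcp_rot: [3.14, -0.003, 0.184]
wrist_force: [-1.1, 1.8, 12.1]
opening: 0.0106
```

>>> servo_tool(deltas=[0,0,0,-0.5,0,0,0,0,0,0,-1,0,0,0,0,0,0,-2,0,0,0,0,0,0,-3,0,0,0,0,0,0,-3.5,0,0,0,0,0,0,-3.5,0,0,0,0,0,0,-3.5,0,0,0,0,0,0,0,0,0,0,0,0,0,0,0,0,0,0,0,0,0,0,0,0])

```text
t: 11.23
tcp_pos: [0.5595, -0.1864, 0.1881]
tcp_rot: [-3.141, 0.0, 0.184]
wrist_force: [-0.4, 0.5, -1.1]
opening: 0.0108
```

Run:
```python
from h import *
d=snap('wrist','w5');s=d['state'];print(s['tcp_pos'],s['tcp_rot'],s['t'],s['opening'],s['wrist_force'],s['ft_torque'])
```

```text
[ 0.55951977 -0.18642578  0.1881412 ] [-3.14141175e+00  3.76034783e-04  1.83866455e-01] 11.2333 0.010784001887542829 [-0.37574602  0.48209114 -1.08152345] [-0.03575201 -0.02737447  0.02154862]
```

View pics/w5.png

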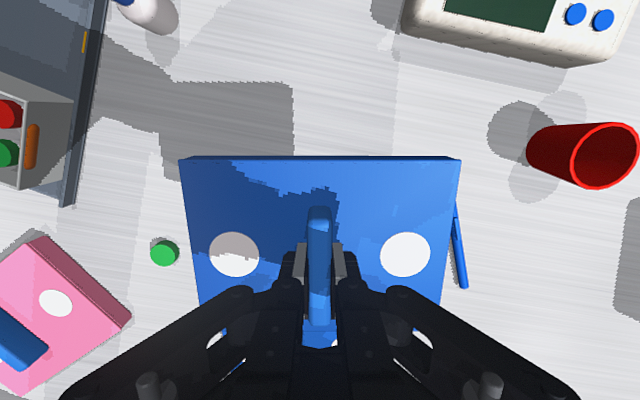

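```bash
cat >> h.py <<'E'
def toolcloud(d):
    z=d['depth'];v,u=np.mgrid[:400,:640]
    P=np.stack([(u-d['cx'])/d['fx']*z,(v-d['cy'])/d['fy']*z,z],-1);M=np.array(d['mount']);return P@M[:3,:3].T+M[:3,3]
def lidtool(d):
    hsv=cv2.cvtColor(d['image'],cv2.COLOR_BGR2HSV);T=toolcloud(d)
    m=((hsv[...,0]>100)&(hsv[...,0]<125)&(hsv[...,1]>120)&(np.abs(T[...,1])<.074)&(T[...,2]>-.02)&(T[...,2]<.04)&(np.abs(T[...,0])<.07))
    Q=T[m];zm=np.median(Q[:,2]);pl=Q[(abs(Q[:,2]-zm)<.008)]
    A=np.c_[pl[:,:2],np.ones(len(pl))];c=np.linalg.lstsq(A,pl[:,2],rcond=None)[0]
    print('plate z(tool)=',c[2],'slopes',c[:2],'xmax',np.percentile(pl[:,0],99.5),'y',np.percentile(pl[:,1],[.3,99.7]))
    top=pl[pl[:,0]>np.percentile(pl[:,0],50)]
    # front edge: max x per y bin
    ys=np.arange(-.062,.063,.006);xs=[pl[abs(pl[:,1]-y)<.003][:,0].max() for y in ys];print('front edge fit',np.polyfit(ys,xs,1))
E
python3 - <<'E'
from h import *
d=load('w5');lidtool(d);T=toolcloud(d)
for u,v in((234,254),(405,254)):print(T[v,u])
im=d['image'][220:290,190:450];cv2.imwrite('pics/w5c.png',cv2.resize(im,None,fx=3,fy=3))
E
```

```text
plate z(tool)= -0.0015099375809374692 slopes [0.00544325 0.00088397] xmax 0.053409313988581605 y [-0.07230369  0.07099311]
front edge fit [-0.00141212  0.05358065]
[ 0.00051617 -0.04844745 -0.00231387]
[ 0.0005007   0.04734379 -0.00226829]
```

View pics/w5c.png

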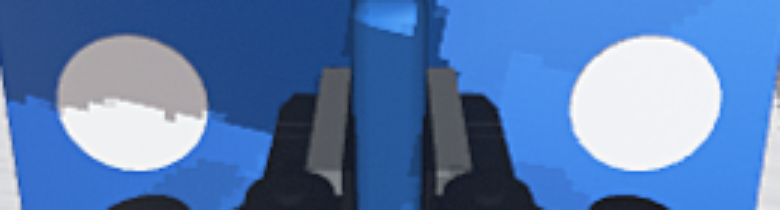

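>>> servo_tool(deltas=[0,0,0,-2,0,0,0.078,0,0,0,-2,0,0,0.078,0,0,0,-2,0,0,0.078,0,0,0,-2,0,0,0.078,0,0,0,0,0,0,0.077,0,-1.85,-3.4,0,0,0,0,0,-1.85,-3.4,0,0,0,0,0,-1.85,-3.4,0,0,0,0,0,-1.85,-3.4,0,0,0,0,0,-1.85,-3.4,0,0,0,0,0,-1.85,-3.4,0,0,0,0,0,-1.85,-3.4,0,0,0,0,0,-1.85,-3.4,0,0,0,0,0,-1.85,-3.4,0,0,0,0,0,-1.85,-3.4,0,0,0,0,0,0,0,0,0,0,0,0,0,0,0,0,0,0,0,0,0,0,0,0,0,0])

```text
schema error: expected a multiple of 7 numbers
```

Run:
```python
from h import *
d=snap('wrist','w6');s=d['state'];print(s['tcp_pos'],s['tcp_rot'],s['t'],s['opening'],s['wrist_force'],s['joint_velocities'])
lidtool(d)
cv2.imwrite('pics/w6c.png',cv2.resize(d['image'][0:140,235:400],None,fx=4.5,fy=4.2,interpolation=cv2.INTER_CUBIC))
```

```text
[ 0.55900674 -0.1862532   0.18719457] [-3.14048192e+00  1.92908129e-03  1.83806393e-01] 11.2833 0.010598754815137734 [-0.33038458 -0.04911506 -0.00038081] [ 0.00133389  0.02108907  0.0050146   0.00160524  0.00067058 -0.00054517]
plate z(tool)= -0.0015022507740771254 slopes [0.00507463 0.00097909] xmax 0.0534087190144834 y [-0.07226162  0.07099728]
front edge fit [-0.00128402  0.05357101]
```

View pics/w6.png

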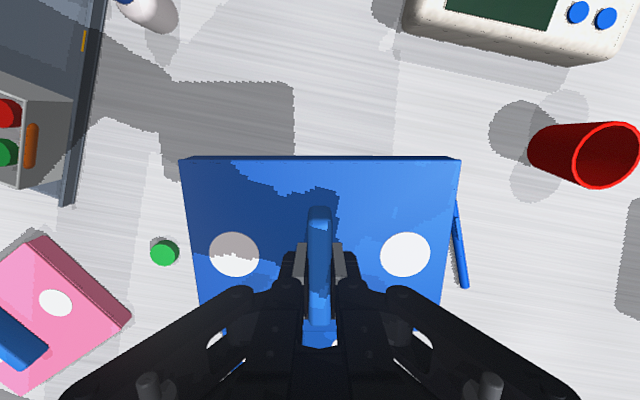

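View pics/w6c.png

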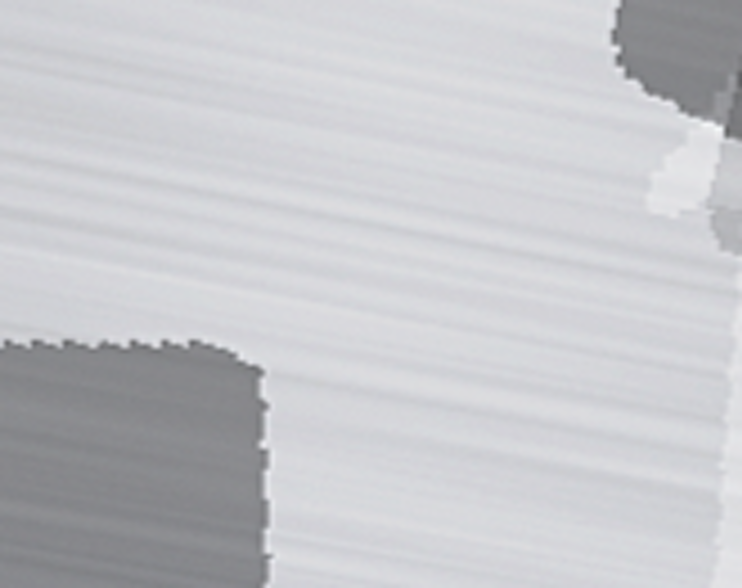

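The move was refused because the list was miscounted, so nothing moved and the lid is still held. I'll send it again.

>>> servo_tool(deltas=[0,0,0,-2,0,0,0.078,0,0,0,-2,0,0,0.078,0,0,0,-2,0,0,0.078,0,0,0,-2,0,0,0.078,0,0,0,0,0,0,0.077,0,-1.85,-3.4,0,0,0,0,0,-1.85,-3.4,0,0,0,0,0,-1.85,-3.4,0,0,0,0,0,-1.85,-3.4,0,0,0,0,0,-1.85,-3.4,0,0,0,0,0,-1.85,-3.4,0,0,0,0,0,-1.85,-3.4,0,0,0,0,0,-1.85,-3.4,0,0,0,0,0,-1.85,-3.4,0,0,0,0,0,-1.85,-3.4,0,0,0,0,0,0,0,0,0,0,0,0,0,0,0,0,0,0,0,0,0,0,0,0,0,0,0,0,0,0,0,0])

```text
t: 12.92
tcp_pos: [0.4482, 0.183, 0.2674]
tcp_rot: [3.14, 0.001, -0.206]
wrist_force: [-0.2, -0.4, -1.3]
opening: 0.0108
```

Run:
```python
from h import *
d=snap('wrist','w7');s=d['state'];print(s['tcp_pos'],s['tcp_rot'],s['t'],s['opening'],s['wrist_force'],s['joint_velocities'])
lidtool(d)
cv2.imwrite('pics/w7c.png',cv2.resize(d['image'][0:140,235:400],None,fx=4.5,fy=4.2,interpolation=cv2.INTER_CUBIC))
```

```text
[0.44816774 0.1829806  0.26740493] [ 3.14043956e+00  1.35197357e-03 -2.06222858e-01] 12.9167 0.010820331624434559 [-0.2381703  -0.41854133 -1.32499444] [-0.01268477 -0.00566172 -0.00517054  0.00135926  0.00050632  0.00212358]
plate z(tool)= -0.0015518426908018067 slopes [0.00537804 0.00026732] xmax 0.05324513450595124 y [-0.07168897  0.07137344]
front edge fit [-0.00124283  0.05340357]
```

View pics/w7.png

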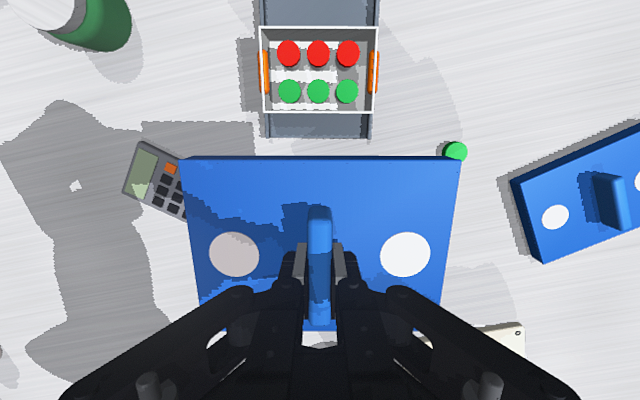

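View pics/w7c.png

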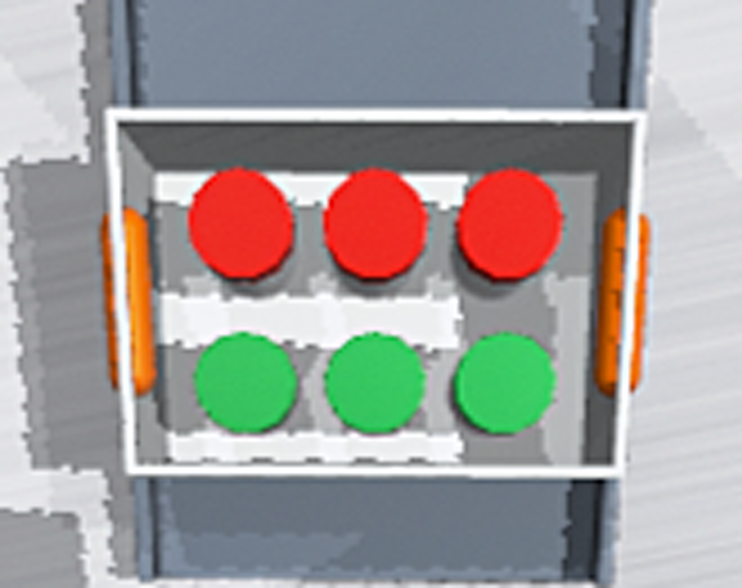

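Run:
```python
from h import *
d=load('w7');W=cloud(d)
f=lambda u,v,z:px(d,235+(u-1.75)/4.5,(v-1.6)/4.2,z)
g=lambda a,b:np.arctan2(*(b-a)[::-1])
for z in(.062,.064):
    c=np.array([f(*p,z)[:2] for p in[(105,109),(645,114),(623,479),(126,475)]])
    print(z,c.mean(0),np.linalg.norm(np.roll(c,-1,0)-c,axis=1),g(c[1],c[0])-np.pi/2,g(c[2],c[3])-np.pi/2,g(c[2],c[1]),g(c[3],c[0]))
S=W[20:120,250:385].reshape(-1,3);P=S[(S[:,2]>.060)&(S[:,2]<.07)];print(len(P),cv2.minAreaRect((P[:,:2]*1000).astype(np.float32)),np.median(P[:,2]))
T=toolcloud(d)
for u,v in((234,254),(405,254)):print(T[v,u])
R0,p0=-.2062,np.array([.44817,.18298])
b=np.array([.5651,.1592])-p0;c,s=np.cos(R0),np.sin(R0);print('box in tool x,y cm',100*(c*b[0]+s*b[1]),100*(s*b[0]-c*b[1]))
```

```text
0.062 [0.5651721  0.15987716] [0.12980365 0.08978385 0.13016859 0.08981438] -0.21487649323071611 -0.21462604260443463 -0.20718339149053105 -0.21124934358284247
0.064 [0.56493126 0.1599211 ] [0.12906174 0.08927068 0.1294246  0.08930104] -0.21487649323071567 -0.2146260426044353 -0.2071833914905307 -0.2112493435828422
1687 ((565.2542114257812, 159.55963134765625), (135.7447509765625, 89.65864562988281), 78.17739868164062) 0.06359529571540012
[-0.00011104 -0.04813004 -0.0014572 ]
[ 0.00036636  0.04792853 -0.00235105]
box in tool x,y cm 11.932171682505865 -0.06642242998587261
```

>>> servo_tool(deltas=[0,2.98,-0.02,0,0,0,0,0,2.98,-0.02,0,0,0,0,0,2.98,-0.02,0,0,0,0,0,2.98,-0.02,0,0,0,0,0,0,0,3,0,0,0,0,0,0,3.5,0,0,0,0,0,0,3.5,0,0,0,0,0,0,3,0,0,0,0,0,0,2,0,0,0,0,0,0,0.5,0,0,0,0,0,0,0,0,0,0,0,0,0,0,0,0,0,0,0,0,0,0,0,0,0,0,0,0,0,0,0])

```text
t: 14.13
tcp_pos: [0.5664, 0.1605, 0.1151]
tcp_rot: [-3.14, -0.003, -0.206]
wrist_force: [0.3, 0.8, -0.8]
opening: 0.0103
```

Run:
```python
from h import *
d=snap('wrist','w8');s=d['state'];print(s['tcp_pos'],s['tcp_rot'],s['t'],s['opening'],s['wrist_force'],s['joint_velocities'])
R0,p0=s['tcp_rot'][2],s['tcp_pos'][:2]
b=np.array([.5651,.1595])-p0;c,s=np.cos(R0),np.sin(R0);print('box in tool x,y cm',100*(c*b[0]+s*b[1]),100*(s*b[0]-c*b[1]))
```

```text
[0.56637569 0.16052559 0.11505121] [-3.14019212e+00 -2.81454208e-03 -2.05548236e-01] 14.1333 0.010265583475345718 [ 0.32242738  0.76707552 -0.7723532 ] [ 0.0061953   0.00148936  0.00500656 -0.00165502 -0.00210516  0.00072896]
box in tool x,y cm -0.10395060632144894 0.12643686803973905
```

View pics/w8.png

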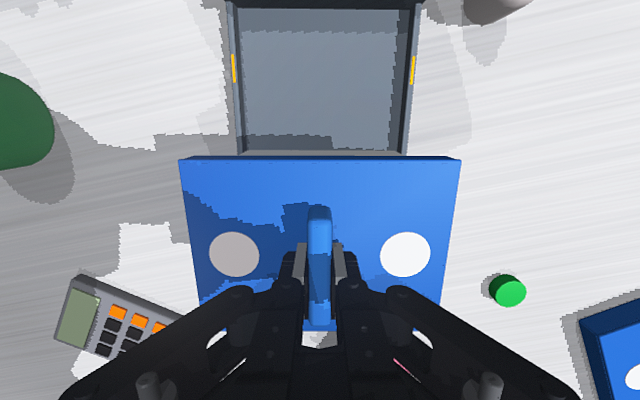

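>>> servo_tool(deltas=[0,0,0,0,0,0,0,0,0,0,0,0,0,0,0,0,0,0,0,0,0])

```text
t: 14.43
tcp_pos: [0.5653, 0.1606, 0.1137]
tcp_rot: [-3.141, -0.001, -0.205]
wrist_force: [0.3, -0.4, -1.3]
opening: 0.0106
```

Run:
```python
from h import *
def rep():
    s=arm.sense();R0,p0=s['tcp_rot'][2],s['tcp_pos'][:2]
    b=np.array([.5651,.1595])-p0;c,q=np.cos(R0),np.sin(R0);print(s['tcp_pos'],R0,'box in tool x,y cm',100*(c*b[0]+q*b[1]),100*(q*b[0]-c*b[1]))
rep()
d=load('w8');W=cloud(d)
# box far wall visible? points between z .03 and .064 near far wall
S=W[140:160,220:430].reshape(-1,3);P=S[(S[:,2]>.058)&(S[:,2]<.07)];print(len(P))
if len(P):print(cv2.minAreaRect((P[:,:2]*1000).astype(np.float32)))
```

```text
[0.56528362 0.16057608 0.11371172] -0.20502471865238925 box in tool x,y cm 0.003930397339532642 0.10909238189504752
0
```

>>> servo_tool(deltas=[0,0,0.1,1,0,0,0.002,0,0,0,1,0,0,0,0,0,0,0.6,0,0,0,0,0,0,0.4,0,0,0,0,0,0,0.3,0,0,0,0,0,0,0.2,0,0,0,0,0,0,0,0,0,0,0,0,0,0,0,0,0])

```text
t: 15.1
tcp_pos: [0.5651, 0.1598, 0.0786]
tcp_rot: [-3.141, -0.0, -0.207]
wrist_force: [-2.0, -0.0, 3.4]
opening: 0.0102
```

Run:
```python
from h import *
d=snap('wrist','w9');s=d['state'];print(s['tcp_pos'],s['tcp_rot'],s['t'],s['opening'],s['wrist_force'],s['ft_torque']);lidtool(d)
```

```text
[0.5651284  0.15975502 0.07860109] [-3.14118365e+00 -2.10121190e-04 -2.07235196e-01] 15.1 0.010166185955828536 [-2.03944178e+00 -2.29194791e-03  3.36598520e+00] [0.22201496 0.25642724 0.05451234]
plate z(tool)= -0.001519941982073151 slopes [0.00525569 0.00121059] xmax 0.05321767658337379 y [-0.07164644  0.07135908]
front edge fit [-0.00123969  0.05336187]
```

View pics/w9.png

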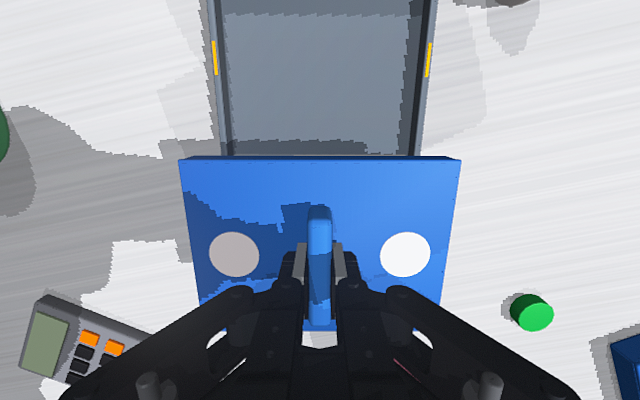

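The lid's skirt is about 5 mm below the rim and bearing on the catches, so it has located on the box. Now I'll press through the handle.

>>> servo_tool(deltas=[0,0,0,0.2,0,0,0,0,0,0,0.2,0,0,0,0,0,0,0,0,0,0,0,0,0,0,0,0,0])

```text
t: 15.48
tcp_pos: [0.5661, 0.1597, 0.0753]
tcp_rot: [-3.141, -0.002, -0.207]
wrist_force: [-0.5, 0.7, 6.6]
opening: 0.0105
```

>>> servo_tool(deltas=[0,0,0,0.2,0,0,0,0,0,0,0.2,0,0,0,0,0,0,0,0,0,0,0,0,0,0,0,0,0])

```text
t: 15.82
tcp_pos: [0.5651, 0.1594, 0.07]
tcp_rot: [-3.142, -0.0, -0.207]
wrist_force: [0.1, 0.5, -2.1]
opening: 0.01
```

>>> servo_tool(deltas=[0,0,0,0.2,0,0,0,0,0,0,0.2,0,0,0,0,0,0,0,0,0,0,0,0,0,0,0,0,0])

```text
t: 16.15
tcp_pos: [0.5644, 0.1593, 0.066]
tcp_rot: [3.141, 0.001, -0.207]
wrist_force: [-1.2, -0.8, 1.3]
opening: 0.0103
```

>>> servo_tool(deltas=[0,0,0,0.15,0,0,0,0,0,0,0.15,0,0,0,0,0,0,0,0,0,0,0,0,0,0,0,0,0])

```text
t: 16.48
tcp_pos: [0.5645, 0.1594, 0.0658]
tcp_rot: [3.141, 0.0, -0.207]
wrist_force: [-11.1, -3.5, 29.0]
opening: 0.0102
```

>>> servo_tool(deltas=[0,0,0,-0.25,0,0,0,0,0,0,0,0,0,0,0,0,0,0,0,0,0])

```text
t: 16.73
tcp_pos: [0.5648, 0.1594, 0.0659]
tcp_rot: [3.141, 0.0, -0.207]
wrist_force: [-3.7, -1.5, 8.3]
opening: 0.0105
```

Run:
```python
from h import *
d=snap('wrist','w10');s=d['state'];print(s['tcp_pos'],s['tcp_rot'],s['t'],s['opening'],s['wrist_force'],s['ft_torque']);lidtool(d)
W=cloud(d)
for u,v in((234,254),(405,254),(210,180),(430,180),(320,175)):print(W[v-2:v+3,u-2:u+3].reshape(-1,3).mean(0))
sc=snap('scene','scene1')
cv2.imwrite('pics/scene1c.png',cv2.resize(sc['image'][190:290,290:410],None,fx=6,fy=6,interpolation=cv2.INTER_CUBIC))
```

```text
[0.56478677 0.15942563 0.06594486] [ 3.14146060e+00  1.96683409e-04 -2.07168684e-01] 16.7333 0.010533880966136625 [-3.67443325 -1.47303962  8.34251313] [-0.19705617  0.41639038 -0.00188391]
plate z(tool)= -0.001533985176985498 slopes [0.00323577 0.00026113] xmax 0.053234926539200964 y [-0.07161598  0.07136188]
front edge fit [-0.00085328  0.0534097 ]
[0.5748884  0.20624663 0.06808638]
[0.55518125 0.11240777 0.06812579]
[0.61814604 0.20603196 0.0675258 ]
[0.5946618  0.09461854 0.06730737]
[0.60896018 0.14982857 0.06727073]
```

View pics/scene1c.png

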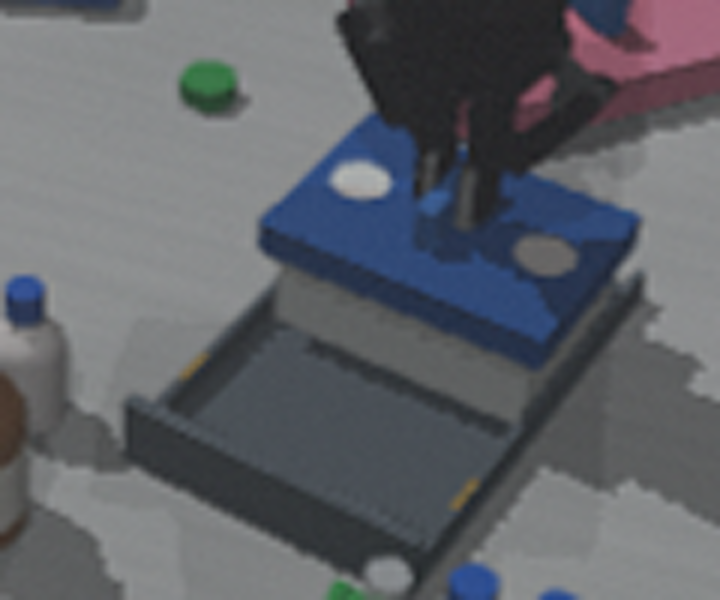

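View pics/w10.png

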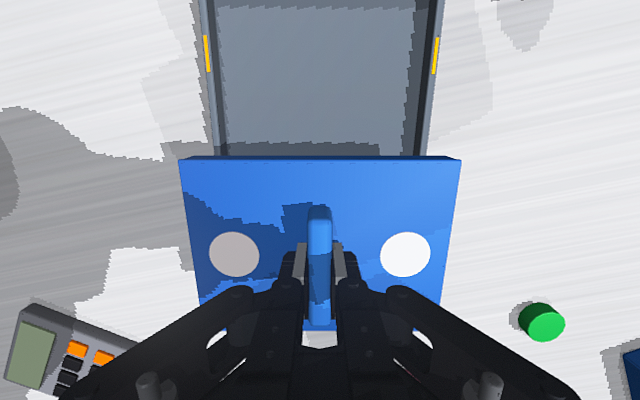

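Both marks are at z = 0.068 and the plate is level, so both ends are home. I'll relieve the downforce, measure the distance to the stop, and start sliding.

Run:
```python
from h import *
for t in('w8','w9'):
    d=load(t);T=toolcloud(d);W=cloud(d)
    v=np.arange(0,150);u=320
    for k in list(range(0,16,2))+[30,60,100]:print(t,k,T[k,u],W[k,u][2])
d=load('top0')
f=lambda u,v,z:px(d,215+(u-2.25)/5.5,115+(v-2.25)/5.5,z)
for a in((190,85),(440,140),(320,112)):print(f(*a,.004))
```

```text
w8 0 [0.15240812 0.00045765 0.09243912] 0.023040864697241092
w8 2 [0.15272287 0.00046952 0.09731111] 0.018169768535523045
w8 4 [0.15284447 0.00048043 0.10173901] 0.013742217238033622
w8 6 [0.15226719 0.00048658 0.10404693] 0.011432674525969827
w8 8 [0.15265598 0.00050025 0.10966583] 0.0058148721940387005
w8 10 [0.15186874 0.00050542 0.11151755] 0.003960942092423592
w8 12 [0.15012536 0.0005033  0.11015635] 0.005317224893594097
w8 14 [0.14888501 0.00050513 0.11052915] 0.004940936751336722
w8 30 [0.13781828 0.00051217 0.11013325] 0.005305679190108714
w8 60 [0.11634115 0.00052744 0.11000611] 0.005372350362092271
w8 100 [0.08573434 0.00055049 0.11034845] 0.0049438301436088294
w9 0 [0.14676805 0.00042118 0.07489268] 0.0037390845955616314
w9 2 [0.14494394 0.00041709 0.07271163] 0.0059197507957431394
w9 4 [0.14390144 0.00041853 0.07298506] 0.005646104706686944
w9 6 [0.14347957 0.00042461 0.07531146] 0.0033196076235541827
w9 8 [0.14162575 0.00042014 0.07296745] 0.005663234359480657
w9 10 [0.14102766 0.00042514 0.07480768] 0.003822874993540115
w9 12 [0.13998622 0.00042688 0.0752005 ] 0.003429830108194365
w9 14 [0.13861166 0.00042602 0.07445292] 0.004177125599636844
w9 30 [0.12917774 0.00043273 0.07439395] 0.0042341115616602865
w9 60 [0.11077803 0.00044684 0.07469173] 0.003932457874281509
w9 100 [0.08438457 0.00046462 0.07412798] 0.004490656394678827
[0.72789119 0.19686533 0.004     ]
[0.70376909 0.06591694 0.004     ]
[0.71618705 0.12867312 0.004     ]
```

>>> servo_tool(deltas=[0,0,0,-0.08,0,0,0,0,0.1,0,0,0,0,0,0,0.3,0,0,0,0,0,0,0.4,0,0,0,0,0,0,0.4,0,0,0,0,0,0,0.4,0,0,0,0,0,0,0.4,0,0,0,0,0], force=120)

```text
t: 17.42
tcp_pos: [0.5842, 0.1554, 0.0662]
tcp_rot: [3.141, 0.001, -0.207]
wrist_force: [-3.5, 0.2, 2.6]
opening: 0.0096
```

Run:
```python
from h import *
d=snap('wrist','w11');s=d['state'];print(s['tcp_pos'],s['tcp_rot'],s['t'],s['opening'],s['wrist_force'],s['ft_torque']);lidtool(d)
```

```text
[0.58415544 0.15536262 0.0662179 ] [ 3.14122049e+00  1.38836092e-03 -2.07179886e-01] 17.4167 0.009601308671105266 [-3.46306039  0.2417659   2.62775944] [0.10511327 0.55760527 0.01211184]
plate z(tool)= -0.0013947001473464153 slopes [0.00461238 0.00057458] xmax 0.05322100743080871 y [-0.07168802  0.07135272]
front edge fit [-0.0005414   0.05338027]
```

View pics/w11.png

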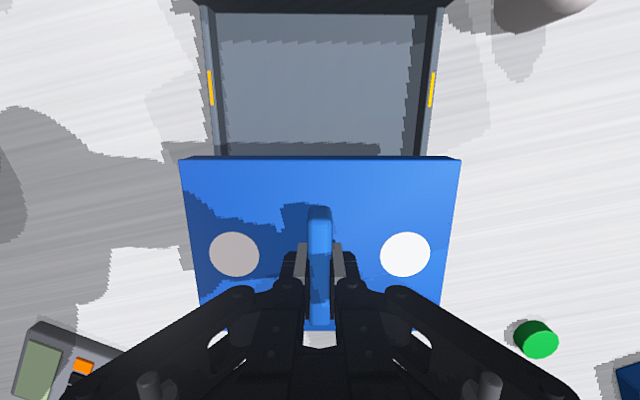

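>>> servo_tool(deltas=[0,0.4,0,0,0,0,0,0,0.4,0,0,0,0,0,0,0.4,0,0,0,0,0,0,0.4,0,0,0,0,0,0,0.4,0,0,0,0,0,0,0.4,0,0,0,0,0,0,0.4,0,0,0,0,0,0,0.4,0,0,0,0,0,0,0.4,0,0,0,0,0,0,0.4,0,0,0,0,0])

```text
t: 18.3
tcp_pos: [0.6238, 0.147, 0.0665]
tcp_rot: [3.141, 0.0, -0.207]
wrist_force: [-3.4, 0.8, 1.8]
opening: 0.0095
```

>>> servo_tool(deltas=[0,0.4,0,0,0,0,0,0,0.4,0,0,0,0,0,0,0.4,0,0,0,0,0,0,0.4,0,0,0,0,0,0,0.4,0,0,0,0,0,0,0.4,0,0,0,0,0,0,0.4,0,0,0,0,0,0,0.4,0,0,0,0,0,0,0.4,0,0,0,0,0])

```text
t: 19.05
tcp_pos: [0.6592, 0.1396, 0.0665]
tcp_rot: [3.142, 0.0, -0.207]
wrist_force: [-4.7, 0.8, 2.5]
opening: 0.0099
```

Run:
```python
from h import *
d=snap('wrist','w12');s=d['state'];print(s['tcp_pos'],s['tcp_rot'],s['t'],s['opening'],s['wrist_force'],s['ft_torque']);lidtool(d);p=s['tcp_pos'];print('s',p[0]*.979-p[1]*.2055)
```

```text
[0.65922227 0.13961827 0.06651482] [ 3.14156548e+00  7.84775729e-05 -2.07173283e-01] 19.05 0.009906295123210673 [-4.67053962  0.77855719  2.51836169] [ 0.13204624  0.93577435 -0.02905667]
plate z(tool)= -0.0012093710469964086 slopes [-0.00067587  0.00050262] xmax 0.0523862042072098 y [-0.07172143  0.07134538]
front edge fit [0.0012633  0.05251183]
s 0.6166870504295769
```

View pics/w12.png

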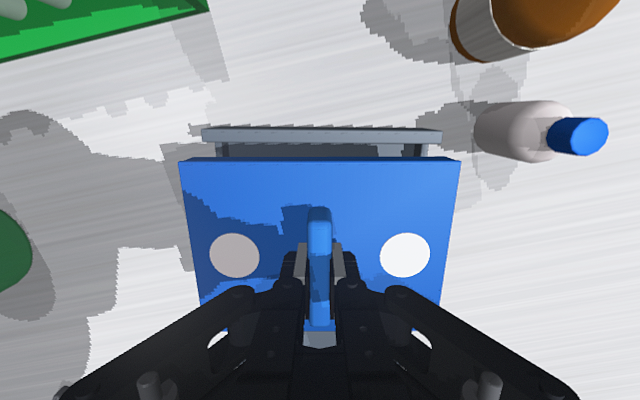

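>>> servo_tool(deltas=[0,0.3,0,0,0,0,0,0,0.3,0,0,0,0,0,0,0.2,0,0,0,0,0,0,0.1,0,0,0,0,0,0,0,0,0,0,0,0,0,0,0,0,0,0,0])

```text
t: 19.6
tcp_pos: [0.6681, 0.1378, 0.0666]
tcp_rot: [-3.141, -0.001, -0.207]
wrist_force: [-2.1, 0.3, 2.0]
opening: 0.0097
```

>>> servo_tool(deltas=[0,0.1,0,0,0,0,0,0,0.1,0,0,0,0,0,0,0.1,0,0,0,0,0,0,0,0,0,0,0,0])

```text
t: 19.93
tcp_pos: [0.6707, 0.1372, 0.0665]
tcp_rot: [3.142, -0.0, -0.207]
wrist_force: [-2.9, -0.1, 3.0]
opening: 0.0093
```

>>> servo_tool(deltas=[0,0.1,0,0,0,0,0,0,0.1,0,0,0,0,0,0,0,0,0,0,0,0])

```text
t: 20.18
tcp_pos: [0.6728, 0.1368, 0.0665]
tcp_rot: [-3.142, -0.0, -0.207]
wrist_force: [-3.3, 0.3, 2.6]
opening: 0.0096
```

>>> servo_tool(deltas=[0,0.1,0,0,0,0,0,0,0,0,0,0,0,0,0,0,0,0,0,0,0])

```text
t: 20.43
tcp_pos: [0.6736, 0.1366, 0.0665]
tcp_rot: [-3.142, -0.0, -0.207]
wrist_force: [-4.2, 1.5, 3.0]
opening: 0.0098
```

>>> servo_tool(deltas=[0,0.1,0,0,0,0,0,0,0,0,0,0,0,0,0,0,0,0,0,0,0])

```text
t: 20.68
tcp_pos: [0.6738, 0.1366, 0.0664]
tcp_rot: [3.141, 0.002, -0.208]
wrist_force: [-5.9, 2.2, 4.5]
opening: 0.0095
```

>>> servo_tool(deltas=[0,0.1,0,0,0,0,0,0,0,0,0,0,0,0,0,0,0,0,0,0,0])

```text
t: 20.93
tcp_pos: [0.674, 0.1367, 0.0663]
tcp_rot: [3.141, 0.003, -0.208]
wrist_force: [-8.6, 3.9, 5.7]
opening: 0.0096
```

Run:
```python
from h import *
d=snap('wrist','w13');s=d['state'];print(s['tcp_pos'],s['tcp_rot'],s['t'],s['opening'],s['wrist_force'],s['ft_torque']);lidtool(d);p=s['tcp_pos'];print('s',p[0]*.979-p[1]*.2055)
sc=snap('scene','scene2')
cv2.imwrite('pics/scene2c.png',cv2.resize(sc['image'][190:290,290:410],None,fx=6,fy=6,interpolation=cv2.INTER_CUBIC))
```

```text
[0.67400496 0.13671708 0.06631138] [ 3.14146585  0.00320199 -0.20784416] 20.9333 0.009638370052000949 [-8.62273977  3.89844983  5.65452651] [ 0.51385492  1.76115561 -0.26759086]
plate z(tool)= -0.0012073136575190436 slopes [0.00112678 0.0005759 ] xmax 0.05232823825750054 y [-0.07167132  0.07142416]
front edge fit [-0.00145365  0.05250708]
s 0.6317555000862835
```

View pics/w13.png

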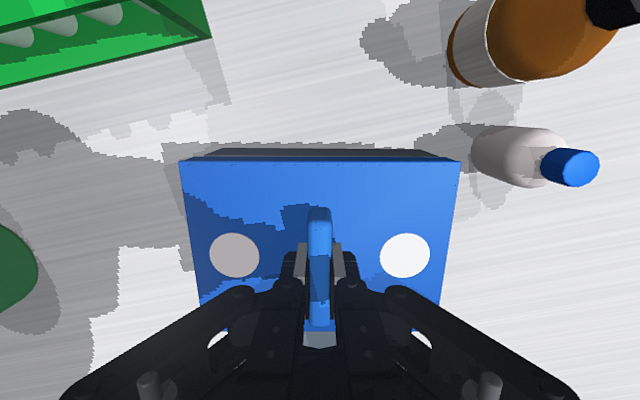

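View pics/scene2c.png

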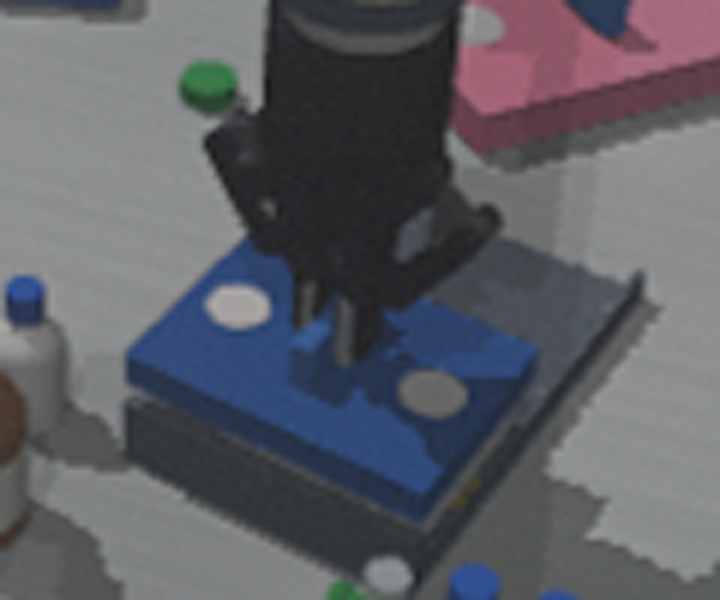

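The force climbs while the position has stopped, so the box is against the stop. Now I'll relax, open and retreat.

>>> servo_tool(deltas=[0,-0.15,0,0,0,0,0,0,0,0,0,0,0,0,2,0,0,0,0,0,0,3,0,0,0,0,0,0,4,0,0,0,0,0,0,5,0,0,0,0,0,0,5,0,0,0,0,0,0,5,0,0,0,0,0,0,5,0,0,-0.5,0,0,0,5,0,0,-2,0,0,0,5,0,0,-3,0,0,0,5,0,0,-3,0,0,0,5,0,0,0,0,0,0,5,0,0,0,0,0,0])

```text
t: 22.2
tcp_pos: [0.6756, 0.1368, 0.1544]
tcp_rot: [-3.14, -0.005, -0.207]
wrist_force: [-0.1, 0.5, -0.2]
opening: 0.0501
```

Run:
```python
from h import *
d=snap('wrist','w14');s=d['state'];print(s['tcp_pos'],s['tcp_rot'],s['t'],s['opening'],s['wrist_force'])
W=cloud(d);hsv=cv2.cvtColor(d['image'],cv2.COLOR_BGR2HSV)
m=(hsv[...,0]>100)&(hsv[...,0]<125)&(hsv[...,1]>120)&(W[...,2]>.055)&(W[...,2]<.078)&(W[...,1]>.03)
P=W[m];A=np.c_[P[:,:2]-[.67,.136],np.ones(len(P))];print(len(P),np.linalg.lstsq(A,P[:,2],rcond=None)[0])
print(cv2.minAreaRect((P[:,:2]*1000).astype(np.float32)))
```

```text
[0.67562706 0.13682385 0.15435006] [-3.13969892 -0.00467374 -0.20715444] 22.2 0.050080174721910974 [-0.06728729  0.47001966 -0.20576917]
16102 [-0.00407634  0.00155112  0.06749815]
((672.6929321289062, 136.87472534179688), (144.28955078125, 106.93984985351562), 77.97376251220703)
```

View pics/w14.png

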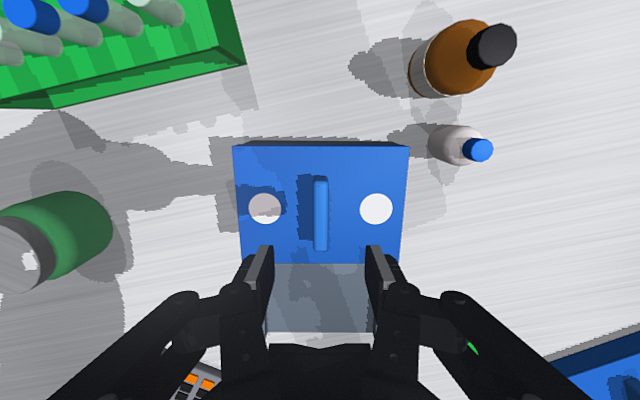

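>>> servo_tool(deltas=[5,0,0,-3,0,0,0,5,0,0,-3,0,0,0,5,-3,0,0,0,0,0,5,-3,0,0,0,0,0,5,-3,0,0,0,0,0,5,-3,0,0,0,0,0,5,-3,0,0,0,0,0,5,-3,0,0,0,0,0,5,0,0,0,0,0,0,5,0,0,0,0,0,0,5,0,0,0,0,0,0])

```text
t: 23.17
tcp_pos: [0.4982, 0.1736, 0.2111]
tcp_rot: [3.141, 0.0, -0.207]
wrist_force: [-0.0, -0.1, -0.6]
opening: 0.0498
```

Run:
```python
from h import *
d=snap('wrist','w15');s=d['state'];print(s['tcp_pos'],s['tcp_rot'],s['t'])
t=snap('top','top2');sc=snap('scene','scene3')
cv2.imwrite('pics/w15c.png',cv2.resize(d['image'][0:180,200:440],None,fx=3.2,fy=3.2,interpolation=cv2.INTER_CUBIC))
a=cv2.resize(t['image'][115:225,215:310],None,fx=4.5,fy=4.5,interpolation=cv2.INTER_CUBIC)
b=cv2.resize(sc['image'][190:290,295:405],None,fx=3.3,fy=4.95,interpolation=cv2.INTER_CUBIC)
cv2.imwrite('pics/pair.png',np.hstack([a,b[:a.shape[0]]]) if b.shape[0]>=a.shape[0] else a)
```

```text
[0.49823397 0.17359216 0.21106352] [ 3.14132500e+00  1.54452807e-04 -2.06760277e-01] 23.1667
```

View pics/w15c.png

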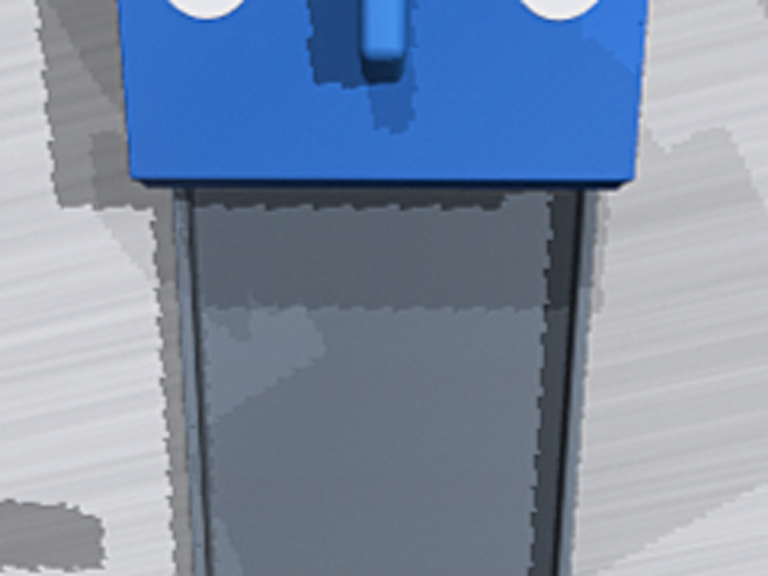

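View pics/pair.png

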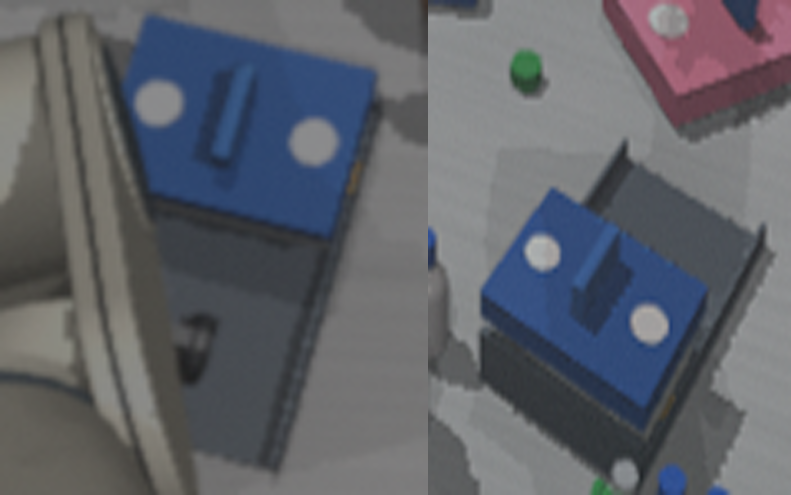

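View pics/top2.png

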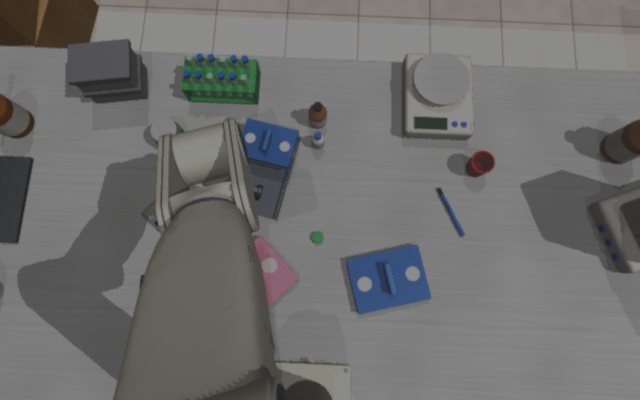

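Lid level at 67.5 mm on a box standing against the stop, and the bystanders are at their original pixels. Handing in.

Run:
```python
from h import *
print(arm.close_job()); s=arm.sense();print(s['t'],s['wrist_force'])
```

```text
the job is handed in; nothing more can be done
None
the job is handed in; nothing more can be done
```

The blue lid is snapped onto the sample box at both ends, and the closed box stands against the tray's back stop. I handed the job in at about 23 s of the 67 s allowed; the hand-in gives no verdict.

**How it went:**
- **Lid:** I gripped it by the handle and set it on the box. I then pressed down until the catches gave and it bottomed out at 29 N.
- **Slide:** I moved the closed box along the tray by the handle, at about 3 to 5 N, until it stopped and the force rose to about 9 N. Then I opened the gripper and backed off.

**Last checks:**
- **Lid height:** the lid is level within about 0.005 rad, with its top plate at z ≈ 67.5 mm against 67 mm expected. While I still held the lid after pressing, both end marks read 68 mm.
- **Box position:** the lid centre measured 1.5 to 2 mm past the home position I worked out from the images. That is about the lid's play plus camera error. I could not see the gap between the box and the stop directly.
- **Bystanders:** those visible showed no shift in the last overhead picture, but the arm hid the calculator and most of the glass jar. I never touched either.

**What went wrong or disagreed:**
- **First two grasps:** both closed on nothing. The depth image showed the shut fingertips about 6 mm behind the TCP (tool centre point), not 25 mm ahead as stated, so I went lower and the third grasp held. The lid had not moved.
- **Refused move:** one move call was refused because I miscounted its numbers; nothing moved.

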